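# Show which pots go into the kiln

## Robot

A 7-joint arm with a two-finger parallel gripper is mounted at the origin on the work surface. World frame = base frame: x ahead of the robot, y to its left, z up, the work surface at z = 0. Lengths are in m, angles in rad, forces in N, time in s.
With the tool pointing down it reaches from about 0.4 to 0.85 m from the base axis. Payload 10.4 kg.
Tool frame: the origin (TCP) lies between the finger pads, 19 mm behind the fingertips; this is the grasp point; z points along the fingers, y is the line along which they close (so a half turn about z gives the same grasp; the last joint's range is limited). The gripper opens to 87 mm and grips with 3 to 60 N. Pads are 19 mm wide; open, the fingers measure 117 mm over their backs; the gripper's body (75 mm by 190 mm) begins 51 mm behind the grasp point.
Start: joints at [1.106, 0.332, -0.065, 1.46, 0.022, 1.35, -0.088], TCP at [0.267, -0.565, 0.241] pointing down, gripper open.
Joint ranges: [-2.6, 2.6], [-0.5, 2.12], [-1.47, 1.34], [0.16, 2.42], [-1.27, 4.41], [0.06, 2.06], [-2.6, 2.6]. Speed limits (rad/s): [2.22, 2.22, 2.79, 2.79, 3.14, 3.14, 3.14].

## Interface

Orientations are given as a unit quaternion [x, y, z, w].
In Python, from bench import status, camera, order gives the robot as it stands.
- The arm moves only by the tool jog_arm, never from a script. Its argument "plan" is a list of rows, each a list of 7 numbers: the turn, a rotation vector about the tool's x, y, z in rad, then the shift along the tool's x, y, z in mm, then the opening, from -1 (shut) to 1 (fully open). A call has 1 to 12 rows; each row is the pose to reach, as a shift and turn from the pose commanded when the call began, along the tool's axes at that moment; what a row does not reach only later rows make up. A row lasts 1/10 s, in which the tool goes at most 50 mm and 8.59 degrees, less where a joint would pass 70% of its speed; a pose out of reach is approached as far as the arm can. A call with a gripper value outside its range is refused whole. The fingers move at their own pace and stop on an object; "squeeze" is the grip in N (left out, the last holds). Time passes only in rows, so rows that repeat a pose let the fingers close. It gives the time, the measured TCP pose, the force, the opening and the grip force at its end, in the units of the state.
- status.read_state(): the state, without advancing time (a new reading comes with each control period).
- camera(name): name is "side" or "top"; returns a dict with "image" (384x512x3 uint8, red, green, blue), "z_map" (384x512 float32, m along the optical axis (not along the pixel's ray), 0 where there is no reading), "fx", "fy", "cx", "cy" (pixels), "k1" (the pictures are not rectified: a ray, as slopes to the right and down, at radius r is drawn at 1 + k1 r^2 times it, then the intrinsics apply), "world_from_camera" (4x4, takes a point from camera to world coordinates). Camera axes: x right, y down, z forward; pixel columns grow to the right and rows downward; lengths in m; the calibration is good to about 2 mm. A picture is of the moment at which its call begins.
- order.close_job(): hands the job in; it is judged then, once.
The state is a dict: "time": time; "joint_positions": joint angles; "joint_vel": joint speeds; "joint_torque": joint torques, N m; "ee_pos": TCP position; "eef_rot": TCP orientation; "ft_force": force on the tool from outside, world axes, zero at the start; "torque": the same for the moment, N m; "width": finger opening in m; "grip_force": force on a finger pad.
Only numpy, scipy, OpenCV 4.12 (cv2) and the standard library are available. Lean on these libraries where they do the work, as an engineer would, in place of code of your own. Each camera call takes 0.05 s, during which the arm holds its last target. There are 200 camera calls.

## Task

Press the call button on the table all the way down and let it up again to call the kiln loader, then show which pots are next: point at the mug with two handles, holding the fingertips one to five centimetres above the middle of its mouth for two seconds, and after that point in the same way at the smallest of the three bowls. Finish still pointing at that bowl, after at least two seconds there. Touch, push or lift none of the pots, and do not bring the fingertips close above the middle of any other pot on the way.

Things in the scene. Friction and masses are not known exactly. Their poses are not given: they have to be found in the camera images.
- call (a joint): travel of the call button: 0 m up, 0.006 m fully down. It is a spring button moving straight down, about 1.5 N to start it and 5 N to reach the bottom; it springs back up when released
- call_top (a point): centre of the top face of the call button, which moves down with it: a round white cap 40 mm across, standing 10 mm proud of a black collar 56 mm across, on a grey block 85 x 85 x 25 mm fixed to the table. Its top is 47 mm above the table when up
- mug_two: the mug with two handles, one on each side: round straight cup 72 mm across, 85 mm high (open mouth at the top, wall 5 mm), ear handles reaching 66 mm from the axis along its +y and -y. Loose, upright, unglazed terracotta-coloured fired clay like all the pots (0.1 to 0.5 kg). Origin: centre of its underside, on the pot's axis; z up. 
- mug_one: bystander: mug with one handle, the same cup 72 mm across and 85 mm high, handle reaching 66 mm from the axis along its +y. Loose, upright, unglazed terracotta-coloured fired clay like all the pots (0.1 to 0.5 kg). Origin: centre of its underside, on the pot's axis; z up. 
- beaker: bystander: beaker, the same cup 72 mm across and 85 mm high with no handle. Loose, upright, unglazed terracotta-coloured fired clay like all the pots (0.1 to 0.5 kg). Origin: centre of its underside, on the pot's axis; z up. 
- bowl_small: the smallest of the three bowls: 68 mm across its open mouth, 36 mm high. Loose, upright, unglazed terracotta-coloured fired clay like all the pots (0.1 to 0.5 kg). Origin: centre of its underside, on the pot's axis; z up. 
- bowl_medium: bystander: middle bowl, 92 mm across its mouth, 46 mm high. Loose, upright, unglazed terracotta-coloured fired clay like all the pots (0.1 to 0.5 kg). Origin: centre of its underside, on the pot's axis; z up. 
- bowl_large: bystander: largest bowl, 116 mm across its mouth, 56 mm high. Loose, upright, unglazed terracotta-coloured fired clay like all the pots (0.1 to 0.5 kg). Origin: centre of its underside, on the pot's axis; z up. 
Not all that is in view belongs to the job. What is shaped like the mug_two but yellow is not meant. What is shaped like the bowl_small but purple is not meant.

How it is judged:
By the outcome, as a careful person would: the job done as asked, in the order asked, and still so for the second after the job is handed in, with the robot touching nothing.
It also fails if it takes over 54 s, if anything falls off the work surface, if the arm or the gripper's body presses on something with over 40 N, if the wrist force passes 120 N, or if a joint passes its speed limit or range.

## Working session

There is one attempt and no reset: what is moved stays moved. The work goes in short steps, Python scripts to look and compute and a tool call to move; the robot and the scene stay as the last step left them, time stands still between calls to the robot, and variables do not carry over. Pictures are saved under pics/ and viewed, at most 10 in all, crops included, and the job is handed in when it is done.

Besides the shell and the picture viewer there is one more tool, called after "Call:" as name([rows], argument=value, ...), one row to a line, values as JSON. jog_arm: Moves the arm, as the interface text tells. Its arguments: {"type":"object","properties":{"plan":{"type":"array"},"squeeze":{"type":"number"}},"required":["plan"]}

```bash
mkdir -p pics
cat > h.py <<'E'
import numpy as np, cv2
from bench import status, camera, order
def world(c):
    """world xyz per pixel from z_map"""
    h,w=c["z_map"].shape
    K=np.array([[c["fx"],0,c["cx"]],[0,c["fy"],c["cy"]],[0,0,1]])
    v,u=np.mgrid[:h,:w].astype(float)
    p=cv2.undistortPoints(np.stack([u,v],-1).reshape(-1,1,2),K,np.array([c["k1"],0,0,0,0.])).reshape(h,w,2)
    z=c["z_map"]; P=np.dstack([p[...,0]*z,p[...,1]*z,z])
    T=np.array(c["world_from_camera"])
    return P@T[:3,:3].T+T[:3,3]
E
python3 - <<'E'
from h import *
for n in("top","side"):
    c=camera(n); cv2.imwrite(f"pics/{n}0.png",cv2.cvtColor(c["image"],cv2.COLOR_RGB2BGR)); np.savez(n+".npz",**c)
    print(n,c["k1"],c["fx"],np.round(c["world_from_camera"],3).tolist(), (c["z_map"]==0).mean())
s=status.read_state();print(s["time"],s["ee_pos"],s["eef_rot"],s["width"])
E
```

```text
top 0.006379911317328216 499.2952217487184 [[0.016, -0.977, 0.211, 0.236], [-1.0, -0.016, 0.005, 0.009], [-0.002, -0.211, -0.977, 1.404], [0.0, 0.0, 0.0, 1.0]] 0.0038960774739583335
side 0.04963168543231819 428.7706730313605 [[-0.99, -0.052, 0.132, 0.353], [-0.14, 0.501, -0.854, 0.949], [-0.021, -0.864, -0.503, 0.624], [0.0, 0.0, 0.0, 1.0]] 0.0039011637369791665
0.1 [ 0.26708045 -0.56471547  0.24052446] [ 9.75700974e-01  2.19105464e-01 -1.71152218e-04 -6.13143098e-04] 0.08694705895068959
```

View pics/top0.png

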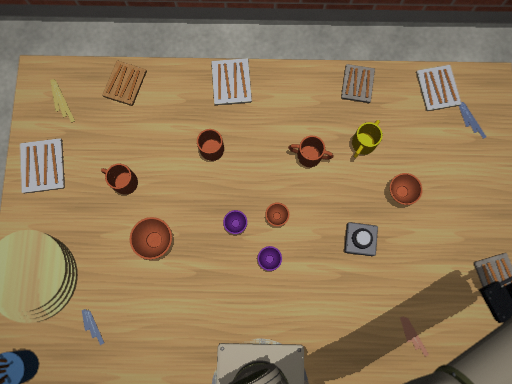

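View pics/side0.png

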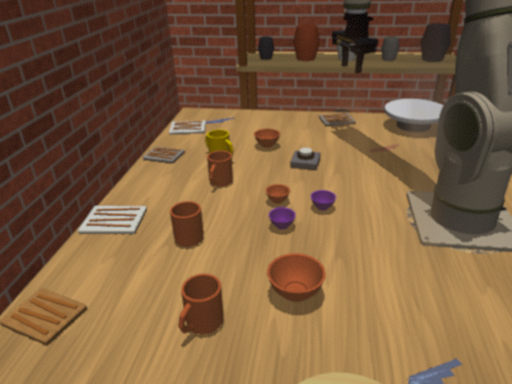

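The top view shows the two-handled mug at (312,151), the small terracotta bowl at (277,215) and the button at (363,239). The yellow mug at (368,137) and the purple bowls at (235,222) and (269,259) are distractors. The medium bowl is at (405,189).

Run:
```python
from h import *
c=dict(np.load("top.npz")); W=world(c)
def rim(name,u,v,r,h):
    s=np.s_[v-r:v+r+1,u-r:u+r+1]; P=W[s].reshape(-1,3)
    T=P[(P[:,2]>h-.006)&(P[:,2]<h+.008)]
    (x,y),R=cv2.minEnclosingCircle(T[:,:2].astype(np.float32))
    print(name,len(T),"circle",round(x,4),round(y,4),round(R,4),"mean",T.mean(0).round(4),"zmax",P[:,2].max().round(4))
rim("mug2",312,151,28,.085);rim("yellow",368,137,20,.085)
rim("small",277,215,14,.036);rim("purp1",235,222,14,.036);rim("purp2",269,259,14,.036)
rim("med",405,189,20,.046);rim("beaker",210,145,20,.085);rim("button",363,239,20,.047)
P=W[100:110,250:300].reshape(-1,3);print("table",P[:,2].mean())
from scipy.spatial.transform import Rotation as R
print(R.from_quat(status.read_state()["eef_rot"]).as_matrix().round(4))
```

```text
mug2 162 circle 0.6406 -0.1329 0.0393 mean [ 0.6408 -0.1325  0.0849] zmax 1.4041
yellow 165 circle 0.6836 -0.2901 0.0368 mean [ 0.682  -0.2901  0.0845] zmax 1.4041
small 154 circle 0.464 -0.0388 0.0332 mean [ 0.4657 -0.0392  0.0357] zmax 1.4041
purp1 161 circle 0.4404 0.0775 0.0333 mean [0.4418 0.0787 0.0352] zmax 0.0441
purp2 164 circle 0.3419 -0.0195 0.0333 mean [ 0.3429 -0.0195  0.0358] zmax 1.4041
med 215 circle 0.5402 -0.3952 0.0461 mean [ 0.5423 -0.3996  0.0455] zmax 1.4041
beaker 154 circle 0.6569 0.1508 0.0368 mean [0.6565 0.1499 0.0851] zmax 1.4041
button 191 circle 0.4012 -0.2734 0.0266 mean [ 0.4006 -0.2727  0.0465] zmax 1.4041
table 0.009523256364095102
[[ 9.040e-01  4.276e-01 -6.000e-04]
 [ 4.276e-01 -9.040e-01  1.100e-03]
 [-1.000e-04 -1.300e-03 -1.000e+00]]
```

Call:
jog_arm([
  [0,0,0,25,-21,10,-1],
  [0,0,0,50,-41,20,-1],
  [0,0,0,75,-62,30,-1],
  [0,0,0,100,-83,40,-1],
  [0,0,0,125,-104,50,-1],
  [0,0,0,150,-125,60,-1],
  [0,0,0,175,-146,70,-1],
  [0,0,0,200,-167,80,-1],
  [0,0,0,225,-188,90,-1],
  [0,0,0,246,-207,110,-1],
  [0,0,0,246,-207,120,-1],
  [0,0,0,246,-207,120,-1],
], squeeze=10)

```text
time: 1.3
ee_pos: [0.4003, -0.272, 0.1198]
eef_rot: [0.976, 0.22, -0.001, -0.001]
ft_force: [-0.5, -1.2, 0.5]
width: 0.003
grip_force: 0.0
```

```bash
cat > d.py <<'E'
import sys
from h import *
from scipy.spatial.transform import Rotation as R
s=status.read_state(); g=np.array(eval(sys.argv[1]))
r=R.from_quat(s["eef_rot"]); print("t",s["time"],"pos",s["ee_pos"].round(4),"F",np.round(s["ft_force"],1),"w",round(s["width"],4),"tilt",r.as_matrix()[:,2].round(4),"tool mm",(r.inv().apply(g-s["ee_pos"])*1e3).round(1))
E
python3 d.py [.4008,-.273,.066]
python3 - <<'E'
from h import *
for n in("top","side"):
    c=camera(n); cv2.imwrite(f"pics/{n}1.png",cv2.cvtColor(c["image"],cv2.COLOR_RGB2BGR))
a=cv2.imread("pics/top1.png")[150:300,280:480];b=cv2.imread("pics/side1.png")[60:210,200:400]
cv2.imwrite("pics/c1.png",cv2.resize(np.hstack([a,b]),None,fx=2,fy=2))
E
```

```text
t 1.3 pos [ 0.4003 -0.272   0.1198] F [-0.5 -1.2  0.5] w 0.003 tilt [-0.0024  0.0013 -1.    ] tool mm [ 0.1  1.3 53.8]
```

View pics/c1.png

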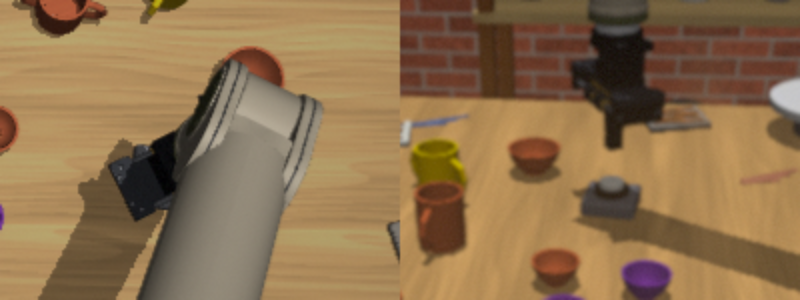

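The side crop (right half) shows the closed fingers at (613,140), straight above the white cap at (612,185). In the top crop the arm hides the button.

Call:
jog_arm([
  [0,0,0,0,1,15,-1],
  [0,0,0,0,1,30,-1],
  [0,0,0,0,1,42,-1],
  [0,0,0,0,1,48,-1],
  [0,0,0,0,1,52,-1],
  [0,0,0,0,1,54,-1],
  [0,0,0,0,1,56,-1],
  [0,0,0,0,1,58,-1],
  [0,0,0,0,1,58,-1],
])

```text
time: 2.3
ee_pos: [0.4018, -0.2738, 0.0635]
eef_rot: [0.976, 0.219, 0.0, 0.0]
ft_force: [-0.9, 0.5, 3.4]
width: 0.0006
grip_force: 1.4
```

Call:
jog_arm([
  [0,0,0,0,0,1,-1],
  [0,0,0,0,0,2,-1],
  [0,0,0,0,0,3,-1],
  [0,0,0,0,0,3,-1],
])

```text
time: 2.7
ee_pos: [0.4018, -0.2739, 0.0604]
eef_rot: [0.976, 0.219, 0.0, 0.0]
ft_force: [-1.0, -1.4, 4.2]
width: 0.0004
grip_force: 2.3
```

Call:
jog_arm([
  [0,0,0,0,0,1,-1],
  [0,0,0,0,0,2,-1],
  [0,0,0,0,0,2,-1],
  [0,0,0,0,0,2,-1],
])

```text
time: 3.1
ee_pos: [0.4019, -0.2739, 0.0598]
eef_rot: [0.976, 0.219, 0.0, 0.0]
ft_force: [-6.7, 3.7, 23.8]
width: 0.0001
grip_force: 11.7
```

It has bottomed out at 24 N. I'll release it and rise.

Call:
jog_arm([
  [0,0,0,0,0,-5,-1],
  [0,0,0,0,0,-12,-1],
  [0,0,0,0,0,-25,-1],
  [0,0,0,0,0,-45,-1],
  [0,0,0,0,0,-70,-1],
  [0,0,0,0,0,-95,-1],
  [0,0,0,0,0,-115,-1],
  [0,0,0,0,0,-120,-1],
  [0,0,0,0,0,-120,-1],
])

```text
time: 4.0
ee_pos: [0.4017, -0.2736, 0.1788]
eef_rot: [0.976, 0.219, 0.0, 0.0]
ft_force: [0.4, -0.8, -1.0]
width: 0.0006
grip_force: 0.0
```

```bash
python3 d.py [.6407,-.1327,.160]
python3 - <<'E'
from h import *
c=camera("side");W=world(c);a=cv2.cvtColor(c["image"],cv2.COLOR_RGB2BGR)[60:260,150:350]
P=W[140:160,295:318].reshape(-1,3); print("cap z",np.percentile(P[:,2],[80,90,95]).round(4))
cv2.imwrite("pics/c2.png",cv2.resize(a,None,fx=2.5,fy=2.5))
E
```

```text
t 4.0 pos [ 0.4017 -0.2736  0.1788] F [ 0.4 -0.8 -1. ] w 0.0006 tilt [ 9.e-04 -7.e-04 -1.e+00] tool mm [276.3 -25.2  18.9]
cap z [0.0378 0.0454 0.0467]
```

The cap is back up at 47 mm. Next is the mug, approached high and then lowered to 28 mm above the mouth.

Call:
jog_arm([
  [0,0,0,25,-2,0,-1],
  [0,0,0,55,-5,0,-1],
  [0,0,0,90,-8,0,-1],
  [0,0,0,125,-11,0,-1],
  [0,0,0,160,-14,0,-1],
  [0,0,0,195,-18,0,-1],
  [0,0,0,225,-21,0,-1],
  [0,0,0,250,-23,0,-1],
  [0,0,0,268,-25,0,-1],
  [0,0,0,276,-25,0,-1],
  [0,0,0,276,-25,0,-1],
])

```text
time: 5.15
ee_pos: [0.6403, -0.1322, 0.1768]
eef_rot: [0.976, 0.22, -0.001, -0.001]
ft_force: [0.3, -0.2, -0.4]
width: 0.0003
grip_force: 0.0
```

```bash
python3 d.py [.6407,-.1327,.132]
python3 - <<'E'
from h import *
c=camera("side");W=world(c);a=cv2.cvtColor(c["image"],cv2.COLOR_RGB2BGR)[60:260,130:330]
b=cv2.cvtColor(camera("top")["image"],cv2.COLOR_RGB2BGR)[80:280,220:420]
cv2.imwrite("pics/c3.png",cv2.resize(np.hstack([b,a]),None,fx=2,fy=2))
E
```

```text
t 5.15 pos [ 0.6403 -0.1322  0.1768] F [ 0.3 -0.2 -0.4] w 0.0003 tilt [-1.9e-03  9.0e-04 -1.0e+00] tool mm [ 0.3  0.7 44.8]
```

View pics/c3.png

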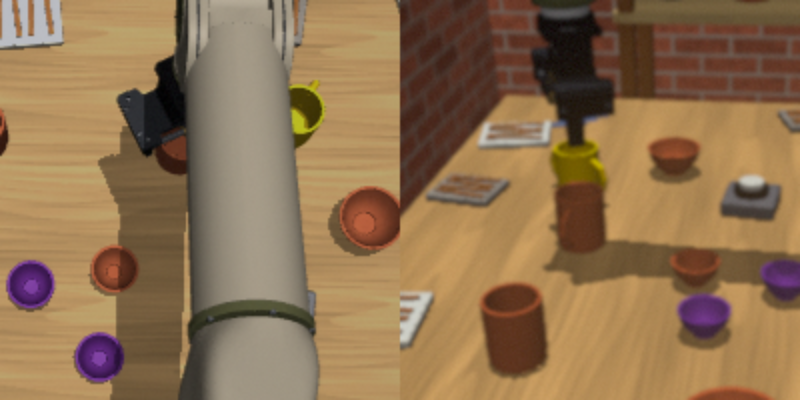

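The side crop shows the closed fingers at (577,145) above the mug, whose mouth is at (581,190). In the top crop the mug is mostly hidden, and the other pots haven't moved.

Call:
jog_arm([
  [0,0,0,0,0,10,-1],
  [0,0,0,0,0,25,-1],
  [0,0,0,0,0,38,-1],
  [0,0,0,0,0,45,-1],
  [0,0,0,0,0,45,-1],
  [0,0,0,0,0,45,-1],
  [0,0,0,0,0,45,-1],
  [0,0,0,0,0,45,-1],
  [0,0,0,0,0,45,-1],
  [0,0,0,0,0,45,-1],
  [0,0,0,0,0,45,-1],
  [0,0,0,0,0,45,-1],
])

```text
time: 6.45
ee_pos: [0.6404, -0.133, 0.1333]
eef_rot: [0.976, 0.219, 0.0, 0.0]
ft_force: [0.5, 0.4, 0.3]
width: 0.0004
grip_force: 0.0
```

Call:
jog_arm([
  [0,0,0,0,0,0,-1],
  [0,0,0,0,0,0,-1],
  [0,0,0,0,0,0,-1],
  [0,0,0,0,0,0,-1],
  [0,0,0,0,0,0,-1],
  [0,0,0,0,0,0,-1],
  [0,0,0,0,0,0,-1],
  [0,0,0,0,0,0,-1],
  [0,0,0,0,0,0,-1],
  [0,0,0,0,0,0,-1],
  [0,0,0,0,0,0,-1],
  [0,0,0,0,0,0,-1],
])

```text
time: 7.65
ee_pos: [0.6404, -0.133, 0.1333]
eef_rot: [0.976, 0.219, 0.0, 0.0]
ft_force: [-0.1, -0.7, 0.3]
width: 0.0005
grip_force: 0.0
```

Call:
jog_arm([
  [0,0,0,0,0,0,-1],
  [0,0,0,0,0,0,-1],
  [0,0,0,0,0,0,-1],
  [0,0,0,0,0,0,-1],
  [0,0,0,0,0,0,-1],
  [0,0,0,0,0,0,-1],
  [0,0,0,0,0,-10,-1],
  [0,0,0,0,0,-25,-1],
  [0,0,0,0,0,-40,-1],
  [0,0,0,0,0,-45,-1],
  [0,0,0,0,0,-45,-1],
])

```text
time: 8.75
ee_pos: [0.6411, -0.1331, 0.18]
eef_rot: [0.976, 0.219, 0.001, 0.001]
ft_force: [-0.7, -0.3, -0.6]
width: 0.0009
grip_force: 0.0
```

```bash
python3 d.py [.4645,-.039,.085]
```

```text
t 8.75 pos [ 0.6411 -0.1331  0.18  ] F [-0.7 -0.3 -0.6] w 0.0009 tilt [ 2.6e-03 -6.0e-04 -1.0e+00] tool mm [-119.6 -160.7   94.5]
```

Call:
jog_arm([
  [0,0,0,-15,-20,0,-1],
  [0,0,0,-35,-47,0,-1],
  [0,0,0,-56,-75,0,-1],
  [0,0,0,-77,-103,0,-1],
  [0,0,0,-96,-130,0,-1],
  [0,0,0,-112,-150,5,-1],
  [0,0,0,-119,-160,15,-1],
  [0,0,0,-119,-160,35,-1],
  [0,0,0,-119,-160,60,-1],
  [0,0,0,-119,-160,82,-1],
  [0,0,0,-119,-160,93,-1],
  [0,0,0,-119,-160,93,-1],
])

```text
time: 9.95
ee_pos: [0.4633, -0.0391, 0.0839]
eef_rot: [0.976, 0.219, -0.001, -0.001]
ft_force: [-0.5, -0.1, 1.2]
width: 0.0005
grip_force: 0.0
```

```bash
python3 d.py [.4645,-.039,.085]
python3 - <<'E'
from h import *
c=camera("side");a=cv2.cvtColor(c["image"],cv2.COLOR_RGB2BGR)[100:300,170:370]
b=cv2.cvtColor(camera("top")["image"],cv2.COLOR_RGB2BGR)[100:300,200:400]
cv2.imwrite("pics/c4.png",cv2.resize(np.hstack([b,a]),None,fx=2,fy=2))
E
```

```text
t 9.95 pos [ 0.4633 -0.0391  0.0839] F [-0.5 -0.1  1.2] w 0.0005 tilt [-2.8e-03  5.0e-04 -1.0e+00] tool mm [ 1.1  0.4 -1.1]
```

View pics/c4.png

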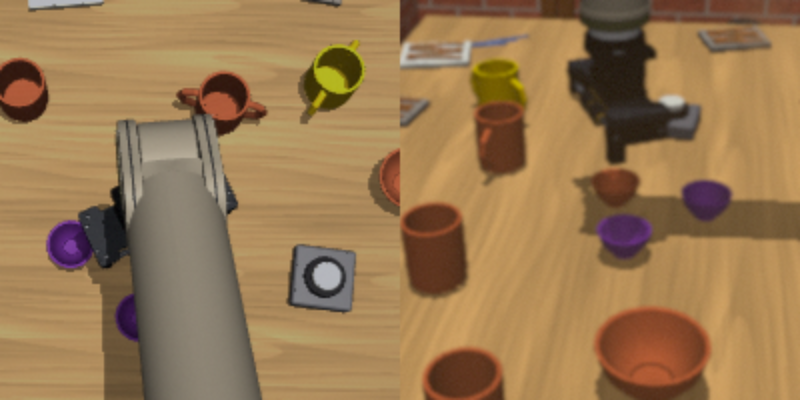

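The side crop shows the fingertips at (616,158) above the small bowl, whose mouth is at (616,178). The two-handled mug at top-crop (222,98) and the button cap at (326,276) are undisturbed. I'll hold here.

Call:
jog_arm([
  [0,0,0,1,0,0,-1],
  [0,0,0,1,0,0,-1],
  [0,0,0,1,0,0,-1],
  [0,0,0,1,0,0,-1],
  [0,0,0,1,0,0,-1],
  [0,0,0,1,0,0,-1],
  [0,0,0,1,0,0,-1],
  [0,0,0,1,0,0,-1],
  [0,0,0,1,0,0,-1],
  [0,0,0,1,0,0,-1],
  [0,0,0,1,0,0,-1],
  [0,0,0,1,0,0,-1],
])

```text
time: 11.25
ee_pos: [0.4653, -0.0388, 0.0853]
eef_rot: [0.976, 0.219, 0.0, 0.0]
ft_force: [-0.3, 0.3, -0.2]
width: 0.0001
grip_force: 0.0
```

Call:
jog_arm([
  [0,0,0,0,0,0,-1],
  [0,0,0,0,0,0,-1],
  [0,0,0,0,0,0,-1],
  [0,0,0,0,0,0,-1],
  [0,0,0,0,0,0,-1],
  [0,0,0,0,0,0,-1],
  [0,0,0,0,0,0,-1],
  [0,0,0,0,0,0,-1],
  [0,0,0,0,0,0,-1],
  [0,0,0,0,0,0,-1],
  [0,0,0,0,0,0,-1],
  [0,0,0,0,0,0,-1],
])

```text
time: 12.45
ee_pos: [0.4653, -0.0388, 0.0852]
eef_rot: [0.976, 0.219, -0.0, 0.0]
ft_force: [-0.1, -0.5, 0.6]
width: 0.0006
grip_force: 0.0
```

```bash
python3 d.py [.4645,-.039,.085]; python3 -c "
from bench import order; print(order.close_job())"
```

```text
t 12.45 pos [ 0.4653 -0.0388  0.0852] F [-0.1 -0.5  0.6] w 0.0006 tilt [-0.e+00 -1.e-04 -1.e+00] tool mm [-0.8 -0.1  0.2]
the job is handed in; nothing more can be done
None
```

I pressed the button to its stop and let it up, pointed at the two-handled mug for about 2.6 s and then at the smallest bowl for about 2.5 s, touched no pots, and handed the job in at 12.45 s still pointing there; no verdict was returned.

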